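Set and lock the air, then hold the glazed lens cell at the nozzle

ROBOT

A 6-joint arm with a two-finger parallel gripper is mounted at the origin on the work surface. World frame = base frame: x ahead of the robot, y to its left, z up, the work surface at z = 0. Lengths are in m, angles in degrees, forces in N, time in s.
With the tool pointing down it reaches from about 0.25 to 0.725 m from the base axis. Payload 9.7 kg.
Tool frame: the origin (TCP) lies on the mounting face of the last link; the fingertips stand 173 mm ahead of it and the grasp point (between the pads) lies 155 mm ahead of it; z points along the fingers, y is the line along which they close (so a half turn about z gives the same grasp; the last joint's range is limited). The gripper opens to 85 mm and grips with 20 to 120 N. Pads are 22 mm wide; open, the fingers measure 114 mm over their backs; the gripper's body (76 mm by 85 mm) begins 54 mm behind the grasp point. The pads swing forward as they close: fully open they stand 13 mm farther back than shut.
Start: joints at [0, 4.979, 10.078, 95.1, 0, 90], TCP at [0.55, 0, 0.405] pointing down, gripper open.
Joint ranges: [-179.16, 179.16], [-48.56, 103.87], [-65.8, 70.77], [-126.05, 130.52], [-82.76, 87.17], [-180, 180]. Speed limits (degrees/s): [127.2, 127.2, 147.25, 180, 180, 180].

INTERFACE

Orientations are given as [roll, pitch, yaw] about the fixed x, y, z axes, in that order (R = Rz(yaw) Ry(pitch) Rx(roll)).
In Python, from workcell import bot, camera, camera_model, outline_of, pinpoint gives the robot as it stands.
- The arm moves only by the tool move_arm, never from a script. Its arguments are lists of equal length, an entry for each row: "jaw": the closure, from 0 (fully open) to 1 (shut); "delta_pos": the shift along the world's x, y, z in m, a list of three; "yaw": the turn about the world's z in rad. In form: {"jaw": [jaw, ...], "delta_pos": [[dx, dy, dz], ...], "yaw": [yaw, ...]}. A call has 1 to 10 rows; each row shifts and turns the commanded pose from where the row before left it; what a row does not reach is not made up. A row lasts 1/12 s, in which the tool goes at most 41.7 mm and 7.16 degrees, less where a joint would pass 70% of its speed; a pose out of reach is approached as far as the arm can. A call with a gripper value outside its range is refused whole. The fingers move at their own pace and stop on an object; "force" is the grip in N (left out, the last holds). Time passes only in rows, so rows that do not move let the fingers close. It gives the time, the measured TCP pose, the force, the opening and the grip force at its end, in the units of the state.
- bot.get_obs(): the state, without advancing time (a new reading comes with each control period).
- camera(name): name is "scene" or "side" or "wrist"; returns the picture (384x512x3 uint8, red, green, blue); there is no depth.
- camera_model(name): a dict with "fx", "fy", "cx", "cy" (pixels), "R" (3x3) and "t" (3): a world point X has camera coordinates R X + t. Camera axes: x right, y down, z forward; pixel columns grow to the right and rows downward; lengths in m; the calibration is good to about 2 mm. The wrist camera is an equidistant fisheye: a pixel r from the principal point sees the ray r / f radians off the axis. A picture is of the moment at which its call begins: read the wrist's pose just before it. camera_model takes no time and is no camera call; for the wrist camera it gives the pose at the moment of the call.
- bot.job_done(): hands the job in; it is judged then, once.
Trained networks look in the newest picture that a camera, given by its name, has taken for a name from the list of things; names that differ only in an ending like _2 or _b are one class to them, and where a whole thing is asked for, a point or a joint stands for the part that bears it (a point fixed in the world has none). Each returns a list of dicts, best first, with "confidence" (0 to 1); they miss things now and then, are a little off and sometimes report something else, mostly with a low value. They report only what shows in the picture. A call takes as long as a camera call. They do not tell look-alikes from the thing itself.
- outline_of(camera, thing): "mask" (384x512 bool, what is visible of it) and "xy" ([column, row] in pixels, amid what is visible of it).
- pinpoint(camera, thing): "xy" ([column, row] in pixels: a listed point, or the origin of a listed thing).
The state is a dict: "time": time; "q": joint angles; "qd": joint speeds; "joint_efforts": joint torques, N m; "ee_pos": TCP position; "tcp_rot": TCP orientation; "wrist_force": force on the tool from outside, world axes, zero at the start; "torque": the same for the moment, N m; "opening": finger opening in m; "grasp_force": force on a finger pad.
Only numpy, scipy, OpenCV 4.12 (cv2) and the standard library are available. Lean on these libraries where they do the work, as an engineer would, in place of code of your own. Each camera call takes 0.05 s, during which the arm holds its last target. There are 200 camera calls.

TASK

Turn the air knob clockwise until its pointer line meets the mark on the panel, and only then slide the fork lock fully home over the knob. Of the two look-alike lens cells one has its heavy glass in: lift the one in the robot's left pocket about 5 cm, set it back upright in that pocket and let go, then lift the right one likewise, and judge by weight which has the glass; the lighter cell stays standing in a pocket. Finish while holding the heavier cell in the gripper, still and upright, ready for dusting: level with the nozzle, in line with its jet and about 4 cm in front of its mouth; don't tip a cell over or disturb the bottle, dish or tube rack.

Things in the scene. Friction and masses are not known exactly. Their poses are not given: they have to be found in the camera images.
- panel: fixed white air panel, 100 x 220 x 40 mm (x, y, z), origin at the centre of its underside, z up. The knob's axis is at (0, -65) mm; the mark, a black line on the top face, runs along y from (0, -92) to (0, -106) mm; the lock runs on rails along y on the +y side of the knob. Position varies, yaw up to 0.3 rad
- valve (a joint): angle of the black air knob, rad, 0 to 2.8, grows clockwise seen from above, stays where left (friction 0.05 N m); starts at 0.15 to 0.9. A 44 mm disc with an upright bar grip 42 x 14 x 32 mm, its top 84 mm above the table with a white pointer line on one half. At 0 the pointer is along the panel's +x; at 1.571, the set position, along its -y, at the mark
- valve_grip (a point): on the knob's axis, 77 mm above the table and 7 mm below the bar's top: where to grip the bar across its 14 mm. Its x axis is along the bar towards the pointer end
- lock (a joint): travel of the aluminium fork lock, m: 0 is fully open (as at the start), 0.075 fully home with its two prongs on either side of the knob's bar. It moves along the panel's -y, towards the knob. Friction about 1.5 N, stays where left. Only fits when the knob is on the mark
- lock_tab (a point): grip point on the centre line of the lock's upright tab, 90 mm above the table; the tab is 18 mm thick (along the panel's x), 22 mm along y, its top 13 mm above this point, and stands on a 50 x 28 mm carriage whose top is 22 mm below this point. It is 115 mm from the knob's axis when open, 40 mm when home
- rest: fixed grey plastic rest, 90 x 210 x 20 mm (x, y, z), origin at the centre of its underside, z up, with two round pockets 60 mm wide, 8 mm deep, at (0, +60) and (0, -60) mm. Position varies, yaw up to 0.3 rad
- rest_left (a point): centre of the floor of the pocket on the robot's left (the rest's +y side), 12 mm above the table
- rest_right (a point): centre of the floor of the pocket on the robot's right (the rest's -y side), 12 mm above the table
- cell_a: one of the two lens cells: an upright aluminium barrel 44 mm in diameter up to 47 mm, then a 38 mm neck with a black dust cap, 60 mm high in all; origin at the centre of its underside, z up. Either cell may be in either pocket. Both look the same: one weighs 290 to 440 g (glass fitted), the other 105 to 190 g (empty)
- cell_b: the other lens cell, the same shape and look as cell_a
- cell_a_mid (a point): centre of cell_a at half its height, 30 mm above its underside
- cell_b_mid (a point): centre of cell_b at half its height, 30 mm above its underside
- stand: fixed nozzle stand: round foot 90 mm wide, 16 mm thick, a 14 mm upright post on its origin's axis, a block 28 x 26 mm from 125 to 155 mm high, and a 14 to 18 mm thick nozzle that runs level from the block along the stand's -x. Origin at the centre of its underside. Yaw up to 0.3 rad
- nozzle (a point): centre of the nozzle's mouth, 65 mm from the post along the stand's -x, 140 mm above the table. Its axes are the stand's: the jet blows along this point's -x. For a 4 cm gap the cell's middle is 62 mm from this point along -x
- bottle: bystander: amber bottle, 56 mm wide, 100 mm high, origin under its centre; leave it alone
- dish: bystander: closed culture dish, 70 mm wide, 16 mm high, origin under its centre; leave it alone
- tube_rack: bystander: blue wire tube rack, 80 x 135 x 70 mm (x, y, z), origin under its centre; leave it alone
There are look-alikes about, which are no part of the job. What is shaped like the cell_a but red is not meant.

How it is judged:
By the outcome, as a careful person would: the job done as asked, in the order asked, and still so for the second after the job is handed in, while the arm keeps its last pose, push and grip.
It also fails if it takes over 64 s, if anything falls off the work surface, if the arm or the gripper's body presses on something with over 40 N, if the wrist force passes 120 N, or if a joint passes its speed limit or range.

## Working session

There is one attempt and no reset: what is moved stays moved. The work goes in short steps, Python scripts to look and compute and a tool call to move; the robot and the scene stay as the last step left them, time stands still between calls to the robot, and variables do not carry over. Pictures are saved under pics/ and viewed, at most 13 in all, crops included, and the job is handed in when it is done.

Besides the shell and the picture viewer there is one more tool, called after "Call:" by a JSON object that holds its "fn" and its "kwargs", one argument or row to a line. move_arm: Moves the arm, as the interface text tells. Its arguments: {"type":"object","properties":{"jaw":{"type":"array"},"delta_pos":{"type":"array"},"yaw":{"type":"array"},"force":{"type":"number"}},"required":["jaw","delta_pos","yaw"]}

```bash
ls; mkdir -p pics
python3 - <<'E'
from workcell import bot,camera,camera_model,pinpoint
import cv2,numpy as np
for n in ("scene","side","wrist"):
    im=camera(n); cv2.imwrite(f"pics/{n}0.png",im[:,:,::-1])
    m=camera_model(n); print(n,m["fx"],m["cx"],m["cy"],np.round(m["R"],3).tolist(),np.round(m["t"],3))
    for k in ["valve_grip","lock_tab","panel","rest","rest_left","rest_right","cell_a_mid","nozzle","stand","bottle","dish","tube_rack"]:
        print(k,[(np.round(d["xy"],1).tolist(),round(d["confidence"],2)) for d in pinpoint(n,k)][:4])
print(bot.get_obs())
a=[cv2.imread(f"pics/{n}0.png") for n in("scene","side","wrist")]
E
```

```text
pics
scene 457.6018946012091 254.1155515077887 189.37435159774776 [[-0.231, 0.973, -0.012], [0.658, 0.147, -0.738], [-0.716, -0.178, -0.674]] [ 0.149 -0.303  1.753]
valve_grip [([326.0, 192.2], 0.51), ([185.8, 183.2], 0.46)]
lock_tab [([373.0, 203.0], 0.7)]
panel [([346.6, 219.0], 0.79)]
rest [([203.4, 185.3], 0.9)]
rest_left [([219.6, 185.3], 0.85)]
rest_right [([188.6, 183.4], 0.69)]
cell_a_mid [([183.9, 174.2], 0.83), ([206.9, 185.7], 0.73), ([183.1, 209.3], 0.57), ([210.9, 153.3], 0.5)]
nozzle [([264.6, 194.0], 0.63)]
stand [([258.6, 251.5], 0.96), ([206.0, 185.7], 0.67)]
bottle [([154.5, 238.4], 0.73)]
dish [([265.6, 194.0], 0.74)]
tube_rack [([350.5, 267.3], 0.95), ([255.3, 248.9], 0.29)]
side 425.33485688383 253.11119865309576 197.65920897993567 [[0.802, -0.597, 0.017], [-0.324, -0.46, -0.827], [0.501, 0.658, -0.562]] [-0.441  0.283  0.731]
valve_grip [([195.4, 184.4], 0.81)]
lock_tab [([194.7, 195.7], 0.74), ([181.4, 159.7], 0.73)]
panel [([191.1, 195.4], 0.84)]
rest [([292.2, 304.4], 0.76), ([267.6, 286.3], 0.63), ([197.9, 182.1], 0.3)]
rest_left [([269.1, 284.5], 0.9)]
rest
[... 1070 characters left out ...]
0.64)]
tube_rack []
{'time': 1.95, 'q': array([ 1.14054791e-04,  4.98017093e+00,  1.00798364e+01,  9.50990844e+01,
       -1.79807944e-03,  9.00024733e+01]), 'qd': array([-0.0091951 ,  0.11582394, -0.04013364,  0.00678018,  0.06013877,
       -0.07790862]), 'joint_efforts': array([-1.30034832e-04, -5.20093095e+01,  4.64856935e+01,  1.60031235e-03,
        1.57522209e-06,  3.37184804e-05]), 'ee_pos': array([ 5.50009384e-01, -2.40741047e-06,  4.04686484e-01]), 'tcp_rot': array([1.79999419e+02, 1.79805435e-03, 8.99976408e+01]), 'wrist_force': array([-0.45912861,  0.19808551, -0.27052987]), 'torque': array([0.03493591, 0.03023577, 0.01461531]), 'grasp_force': 0.0, 'opening': 0.08529139873901755}
```

Run:
```python
import cv2,numpy as np
for n,(x0,y0,x1,y1) in {"scene":(120,100,440,340),"side":(130,110,450,350)}.items():
    a=cv2.imread(f"pics/{n}0.png")[y0:y1,x0:x1]; cv2.imwrite(f"pics/{n}0c.png",cv2.resize(a,(800,600),interpolation=cv2.INTER_CUBIC))
```

```text
(no output)
```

View pics/scene0c.png

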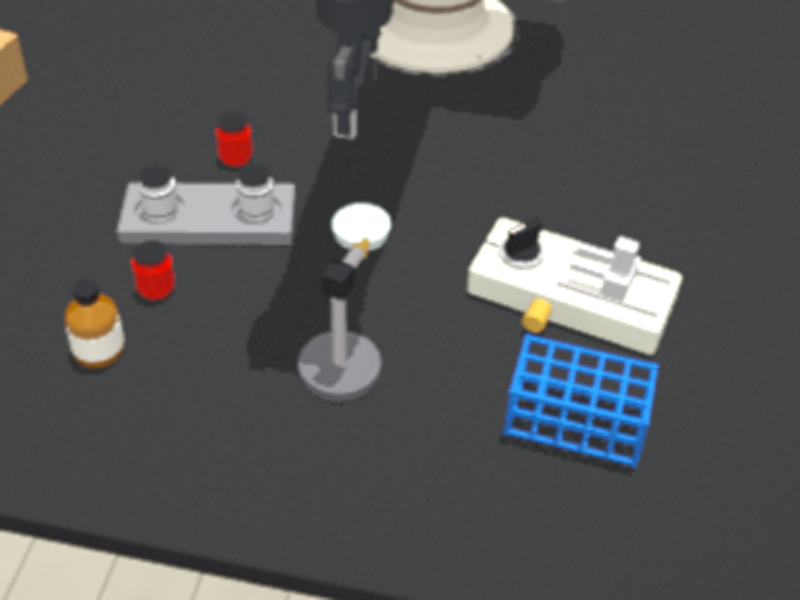

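View pics/side0c.png

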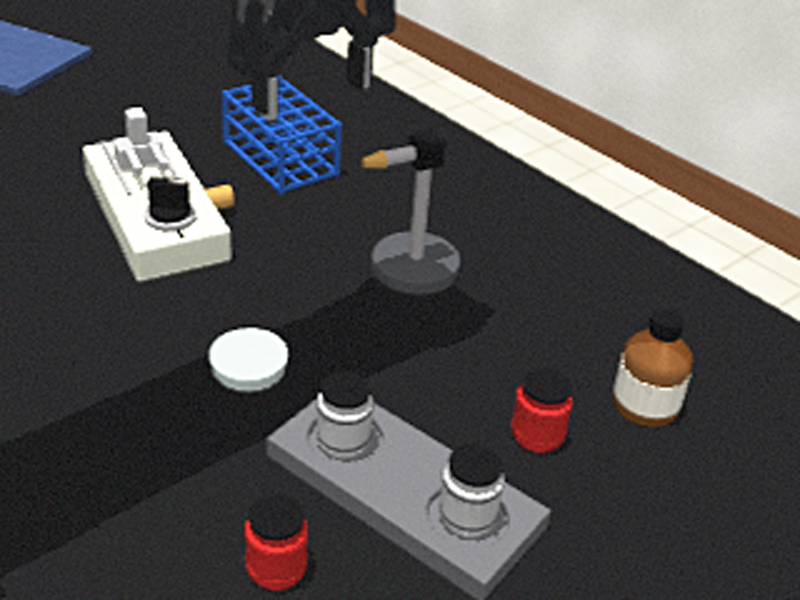

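View pics/wrist0.png

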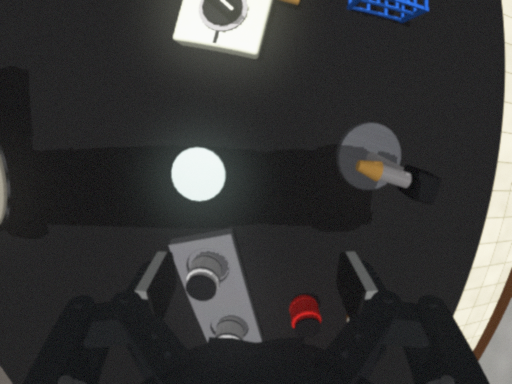

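```bash
cat > h.py <<'E'
import numpy as np,cv2
from workcell import bot,camera,camera_model,pinpoint,outline_of
def ray(n,p,m=None):
    m=m or camera_model(n); R=np.array(m["R"]);t=np.array(m["t"])
    a=np.array([(p[0]-m["cx"])/m["fx"],(p[1]-m["cy"])/m["fy"]])
    if n=="wrist":
        r=np.linalg.norm(a)+1e-12; d=np.r_[a/r*np.sin(r),np.cos(r)]
    else: d=np.r_[a,1]
    d=R.T@d; return -R.T@t,d/np.linalg.norm(d)
def plane(n,p,z,m=None):
    c,d=ray(n,p,m); return c+d*(z-c[2])/d[2]
def tri(obs):
    A=np.zeros((3,3));b=np.zeros(3);L=[]
    for o in obs:
        c,d=ray(*o);P=np.eye(3)-np.outer(d,d);A+=P;b+=P@c;L.append((P,c))
    x=np.linalg.solve(A,b); return np.round(x,4),[round(1000*float(np.linalg.norm(P@(x-c))),1) for P,c in L]
def proj(n,X,m=None):
    m=m or camera_model(n);p=np.array(m["R"])@X+np.array(m["t"])
    if n=="wrist":
        r=np.linalg.norm(p[:2]);a=p[:2]/r*np.arctan2(r,p[2])
    else: a=p[:2]/p[2]
    return np.array([a[0]*m["fx"]+m["cx"],a[1]*m["fy"]+m["cy"]])
E
python3 - <<'E'
from h import *
S=lambda u,v:("scene",(120+u/2.5,100+v/2.5)); D=lambda u,v:("side",(130+u/2.5,110+v/2.5)); W=lambda u,v:("wrist",(u,v))
print("camw",ray("wrist",(0,0))[0])
for k,o in dict(valve=[S(527,228),D(168,183)],valvenn=[S(527,228),("side",(195.4,184.4))],tab_top=[S(626,243),D(135,112)],
 capL=[S(255,176),D(345,390),W(202,288)],capR=[S(157,176),D(475,465)],
 mouth=[S(364,244),D(365,161),W(360,166)],mouth2=[S(364,244),D(365,161)],foot=[S(340,362),D(416,262),W(370,155)],dish=[S(361,225),D(249,355),W(199,174)],
 nn_l=[("scene",(219.6,185.3)),("side",(269.1,284.5)),W(206,264.9)],nn_r=[("scene",(188.6,183.4)),("side",(314.1,318.6)),W(226.8,326.5)],nn_tab=[("scene",(373,203)),("side",(181.4,159.7))],
 nn_noz=[("side",(274.9,174.1)),W(357.9,163.1)],redtopL=[S(233,123),D(275,513)],redR=[S(153,253),D(545,385)],bottle=[S(87,290),D(665,326)]).items(): print(k,*tri(o))
for k,p in dict(rNL=(125,183),rNR=(294,184),rFR=(292,233),rFL=(120,233)).items(): print(k,plane(*S(*p),.02))
for k,p in dict(pNL=(498,222),pFL=(470,278),pNR=(680,275),pFR=(657,332)).items(): print(k,plane(*S(*p),.04))
E
```

```text
camw [0.54914217 0.08216313 0.37514636]
valve [0.5142 0.1921 0.0787] [1.1, 1.1]
valvenn [0.51   0.1926 0.0757] [0.2, 0.2]
tab_top [0.5399 0.3008 0.1024] [0.0, 0.0]
capL [ 0.4804 -0.1406  0.0695] [2.1, 0.6, 2.2]
capR [ 0.5077 -0.2563  0.0689] [1.9, 1.9]
mouth [0.6381 0.0312 0.1385] [1.9, 2.1, 1.5]
mouth2 [0.6392 0.0323 0.1384] [1.7, 1.7]
foot [0.6974 0.016  0.0089] [2.0, 2.1, 1.2]
dish [ 0.4769 -0.0086  0.0118] [1.1, 0.2, 1.2]
nn_l [ 0.4827 -0.1443  0.0139] [5.9, 3.6, 5.5]
nn_r [ 0.5009 -0.2541  0.014 ] [9.2, 4.4, 6.6]
nn_tab [0.5376 0.3119 0.082 ] [1.5, 1.5]
nn_noz [0.6342 0.033  0.1415] [0.2, 0.2]
redtopL [ 0.3704 -0.2009  0.0571] [0.3, 0.3]
redR [ 0.6243 -0.2199  0.0567] [1.4, 1.4]
bottle [ 0.7262 -0.2523  0.0913] [1.0, 1.0]
rNL [ 0.47447954 -0.31559258  0.02      ]
rNR [ 0.42976401 -0.10495534  0.02      ]
rFR [ 0.51855153 -0.08389607  0.02      ]
rFL [ 0.56398067 -0.28754836  0.02      ]
pNL [0.46708659 0.1572211  0.04      ]
pFL [0.56763965 0.13844879 0.04      ]
pNR [0.51104795 0.36909084 0.04      ]
pFR [0.60492289 0.34633895 0.04      ]
```

Call:
{"fn": "move_arm", "kwargs": {
  "jaw": [0.3,0.3,0.3,0.3,0.3,0.3],
  "delta_pos": [
    [-0.006,0.039,-0.006],
    [-0.006,0.039,-0.006],
    [-0.006,0.039,-0.006],
    [-0.006,0.039,-0.006],
    [-0.006,0.039,-0.006],
    [0,0,0]
  ],
  "yaw": [0.1,0.1,0.1,0.1,0.1,0]
}}

```text
time: 2.45
ee_pos: [0.5187, 0.2002, 0.3732]
tcp_rot: [-179.9, -0.1, 119.3]
wrist_force: [-0.3, -1.4, -0.0]
opening: 0.0598
grasp_force: 0.0
```

Run:
```python
from h import *
print(bot.get_obs()["ee_pos"],bot.get_obs()["tcp_rot"])
im=camera("wrist"); m=camera_model("wrist"); cv2.imwrite("pics/w1.png",im[:,:,::-1])
for k in ["valve_grip","lock_tab","panel"]: print(k,[(np.round(d["xy"],1).tolist(),round(d["confidence"],2)) for d in pinpoint("wrist",k)][:3])
import pickle; pickle.dump(m,open("m1.pkl","wb"))
```

```text
[0.51865831 0.20019291 0.37316142] [-1.79932664e+02 -1.03413674e-01  1.19285834e+02]
valve_grip [([244.9, 198.8], 0.69)]
lock_tab [([336.8, 110.8], 0.79)]
panel [([284.2, 136.8], 0.7)]
```

View pics/w1.png

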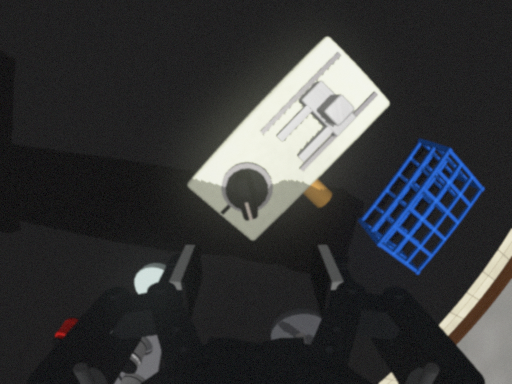

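Run:
```python
from h import *
import pickle; m=pickle.load(open("m1.pkl","rb"))
a=cv2.imread("pics/w1.png")
b=cv2.resize(a[70:230,180:380],(800,640),interpolation=cv2.INTER_CUBIC)[:600]
b=cv2.convertScaleAbs(b,alpha=1.0,beta=30);cv2.imwrite("pics/w1c.png",b)
C=[plane("wrist",p,.04,m) for p in [(189,185),(253,241),(390,103),(328,37)]]
for c in C: print(np.round(c,4))
print("sides",[round(float(np.linalg.norm(C[i]-C[(i+1)%4])),4) for i in range(4)])
c=sum(C)/4; d=(C[2]+C[3]-C[0]-C[1])/2; yaw=np.arctan2(-d[0],d[1]); print("ctr",c,"yaw",yaw)
d2=C[1]+C[2]-C[0]-C[3]; print(np.arctan2(d2[1],d2[0]))
y=np.array([-np.sin(yaw),np.cos(yaw)])
print("knob",c[:2]-.065*y,"tab",c[:2]+.05*y, "nn knob",plane("wrist",(244.9,198.8),.077,m),"nn tab",plane("wrist",(336.8,110.8),.09,m),tri([("scene",(326,192.2)),("side",(195.4,184.4)),("wrist",(244.9,198.8),m)]))
```

```text
[0.4576 0.1567 0.04  ]
[0.5506 0.1318 0.04  ]
[0.6021 0.3432 0.04  ]
[0.5086 0.3655 0.04  ]
sides [0.0963, 0.2176, 0.0961, 0.2149]
ctr [0.52971998 0.24929567 0.04      ] yaw -0.23939778188176442
-0.24815009711782568
knob [0.51430733 0.18614941] tab [0.54157586 0.29786972] nn knob [0.51345167 0.18420401 0.077     ] nn tab [0.54264476 0.29731104 0.09      ] (array([0.5119, 0.184 , 0.0763]), [5.5, 6.3, 1.6])
```

View pics/w1c.png

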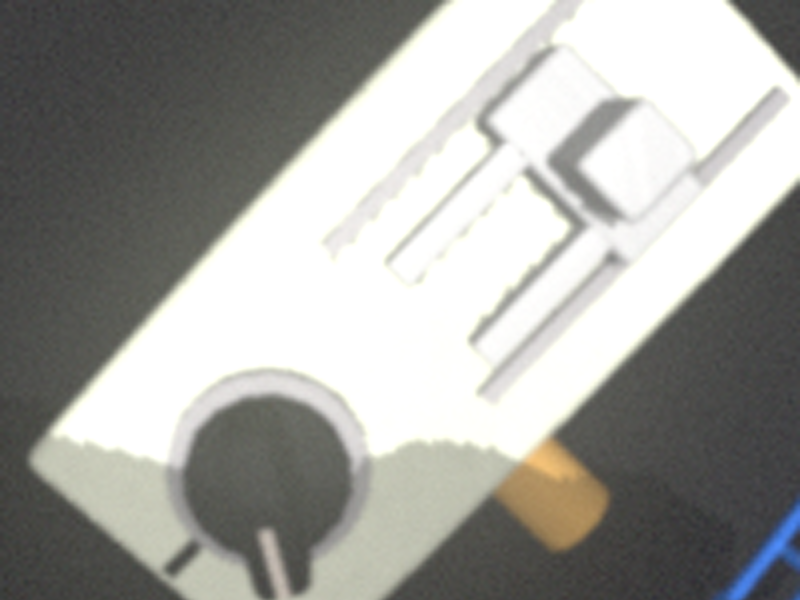

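Run:
```python
from h import *
import pickle; m=pickle.load(open("m1.pkl","rb"))
f=lambda u,v,z:plane("wrist",(180+u/4,70+v/4),z,m)
p,q=f(265,530,.084),f(283,597,.084); print(p,q,"pointer ang",np.arctan2(*(q-p)[1::-1]))
a,b=f(197,545,.04),f(170,573,.04); print(a,b,np.arctan2(*(b-a)[1::-1]), np.linalg.norm(b-a))
print("disc",f(268,478,.05)); print("tabtop",f(640,160,.103))
e=np.array([np.sin(-.24),-np.cos(-.24)]); print("knob from mark",(a+b)[:2]/2-.099*e)
```

```text
[0.51536262 0.18385455 0.084     ] [0.52712371 0.17105838 0.084     ] pointer ang -0.8275229576773186
[0.50736303 0.15641073 0.04      ] [0.50458372 0.14539313 0.04      ] -1.817902019109472 0.011362749656936273
disc [0.51404129 0.18557409 0.05      ]
tabtop [0.54136543 0.29794216 0.103     ]
knob from mark [0.52950594 0.24706439]
```

Call:
{"fn": "move_arm", "kwargs": {
  "jaw": [0.4,0.4,0.4,0.4,0.4,0.4],
  "delta_pos": [
    [-0.0025,-0.0075,-0.02],
    [-0.0022,-0.0072,-0.03],
    [0,0,-0.03],
    [0,0,0],
    [0,0,0],
    [0,0,0]
  ],
  "yaw": [0.116,0.116,0,0,0,0]
}}

```text
time: 3.15
ee_pos: [0.5158, 0.1797, 0.2967]
tcp_rot: [179.9, 0.0, 131.8]
wrist_force: [0.7, -0.6, 1.1]
opening: 0.0511
grasp_force: 0.0
```

Run:
```python
from h import *
print(bot.get_obs()["ee_pos"],bot.get_obs()["tcp_rot"])
m=camera_model("wrist"); im=camera("wrist"); cv2.imwrite("pics/w2.png",im[:,:,::-1])
for k in ["valve_grip","lock_tab"]: print(k,[(np.round(d["xy"],1).tolist(),round(d["confidence"],2)) for d in pinpoint("wrist",k)][:3])
import pickle; pickle.dump(m,open("m2.pkl","wb"))
b=cv2.resize(im[60:260,150:400,::-1],(750,600),interpolation=cv2.INTER_CUBIC)
cv2.imwrite("pics/w2c.png",cv2.convertScaleAbs(b,alpha=1,beta=30))
```

```text
[0.51584109 0.17967514 0.29671633] [1.79898123e+02 4.41288186e-02 1.31805150e+02]
valve_grip [([258.3, 209.5], 0.86)]
lock_tab [([411.4, 118.4], 0.86)]
```

View pics/w2c.png

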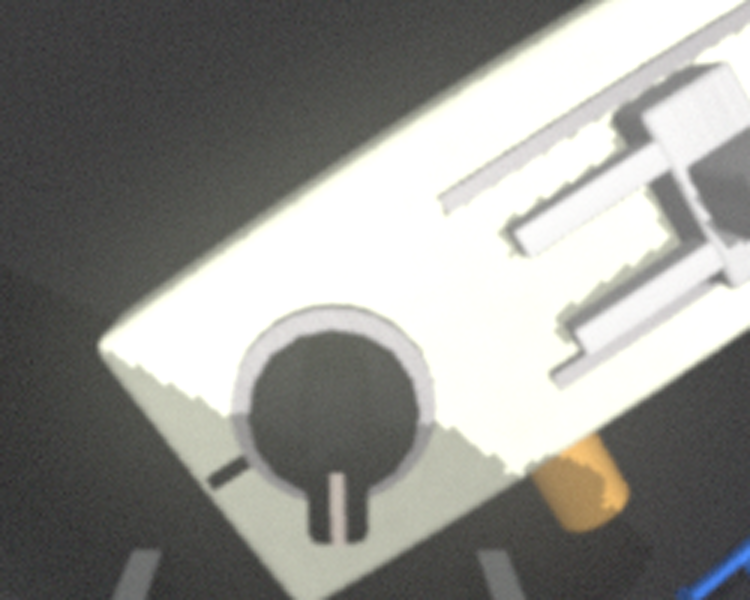

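Run:
```python
from h import *
import pickle; m=pickle.load(open("m2.pkl","rb"));m1=pickle.load(open("m1.pkl","rb"))
f=lambda u,v,z:plane("wrist",(150+u/3,60+v/3),z,m)
p,q=f(337,473,.084),f(338,545,.084); print(p,q,"pointer ang",np.arctan2(*(q-p)[1::-1]), np.linalg.norm(q-p))
a,b=f(248,461,.04),f(210,484,.04); print(a,b,np.arctan2(*(b-a)[1::-1]), np.linalg.norm(b-a))
print("disc",f(333,404,.045)); 
print(plane("wrist",(258.3,209.5),.077,m),plane("wrist",(411.4,118.4),.09,m))
A,B=f(100,345,.04),f(304,600,.04); print("edge",A,B,np.linalg.norm(A-B),np.arctan2(*(B-A)[1::-1]))
A,B=f(100,345,.04),f(600,0,.04); print("long",np.arctan2(*(B-A)[1::-1])-np.pi/2)
A,B=f(304,600,.04),f(535,470,.04); print("long",np.arctan2(*(B-A)[1::-1])-np.pi/2)
print("axis px",(proj("wrist",np.array([.5158,.1797,.077]),m)-[150,60])*3)
```

```text
[0.5147731 0.1869896 0.084    ] [0.52706404 0.17382375 0.084     ] pointer ang -0.8197534279522916 0.018011292493556298
[0.50720951 0.16033429 0.04      ] [0.50377019 0.14793341 0.04      ] -1.8413412055228908 0.012868984045843704
disc [0.51238513 0.18928682 0.045     ]
[0.51070813 0.18757242 0.077     ] [0.53975828 0.30356004 0.09      ]
edge [0.45590762 0.1589451  0.04      ] [0.54795941 0.1374676  0.04      ] 0.09452414357172668 -0.22921911150146954
long -0.2251541316876544
long -0.27702297632361916
axis px [318.5187423  485.70324776]
```

Call:
{"fn": "move_arm", "kwargs": {
  "jaw": [0.5,0.5,0.5,1,1,1,1,1,1],
  "delta_pos": [
    [-0.0026,0.0087,-0.02],
    [0,0,-0.023],
    [0,0,-0.02],
    [0,0,0],
    [0,0,0],
    [0,0,0],
    [0,0,0],
    [0,0,0],
    [0,0,0]
  ],
  "yaw": [0.015,0,0,0,0,0,0,0,0],
  "force": 40
}}

```text
time: 4.05
ee_pos: [0.5129, 0.1891, 0.2331]
tcp_rot: [179.9, 0.0, 132.8]
wrist_force: [-3.3, -0.9, 4.6]
opening: 0.0134
grasp_force: 43.8
```

Call:
{"fn": "move_arm", "kwargs": {
  "jaw": [1,1,1,1,1,1,1,1,1,1],
  "delta_pos": [
    [0,0,0],
    [0,0,0],
    [0,0,0],
    [0,0,0],
    [0,0,0],
    [0,0,0],
    [0,0,0],
    [0,0,0],
    [0,0,0],
    [0,0,0]
  ],
  "yaw": [-0.1,-0.11,-0.11,-0.11,-0.11,-0.11,-0.11,-0.11,-0.115,0]
}}

```text
time: 4.88
ee_pos: [0.5133, 0.1892, 0.2331]
tcp_rot: [179.9, -0.1, 76.1]
wrist_force: [0.6, -0.3, 4.7]
opening: 0.0134
grasp_force: 43.7
```

Call:
{"fn": "move_arm", "kwargs": {
  "jaw": [1,1,0.5,0.5,0.5,0.5,0.5,0.5],
  "delta_pos": [
    [0,0,0],
    [0,0,0],
    [0,0,0],
    [0,0,0],
    [0,0,0.025],
    [0,0,0.025],
    [0,0,0.015],
    [0,0,0]
  ],
  "yaw": [0,0,0,0,0,0,0,0]
}}

```text
time: 5.55
ee_pos: [0.5132, 0.1892, 0.3002]
tcp_rot: [179.8, -0.1, 76.5]
wrist_force: [0.5, 0.1, -0.2]
opening: 0.0427
grasp_force: 0.0
```

Run:
```python
from h import *
print(bot.get_obs()["ee_pos"],bot.get_obs()["tcp_rot"])
m=camera_model("wrist"); im=camera("wrist"); cv2.imwrite("pics/w3.png",im[:,:,::-1])
for k in ["valve_grip","lock_tab"]: print(k,[(np.round(d["xy"],1).tolist(),round(d["confidence"],2)) for d in pinpoint("wrist",k)][:3])
import pickle; pickle.dump(m,open("m3.pkl","wb"))
b=cv2.resize(im[40:260,180:450,::-1],(736,600),interpolation=cv2.INTER_CUBIC)
cv2.imwrite("pics/w3c.png",cv2.convertScaleAbs(b,alpha=1,beta=30))
```

```text
[0.51324591 0.18916393 0.30017666] [ 1.79775116e+02 -1.46150697e-01  7.64767841e+01]
valve_grip [([254.3, 218.2], 0.68), ([257.5, 45.7], 0.2)]
lock_tab [([257.3, 47.0], 0.91)]
```

View pics/w3c.png

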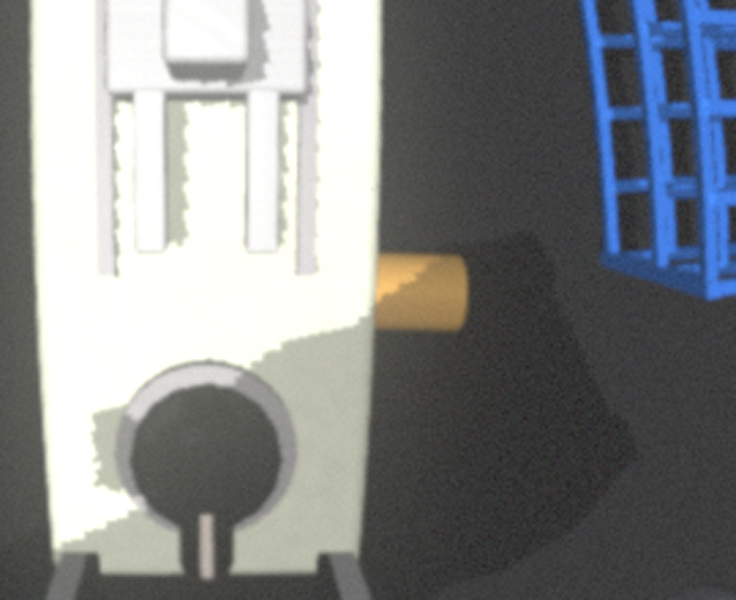

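Call:
{"fn": "move_arm", "kwargs": {
  "jaw": [0.5,0.5,0.5,0.5,0.5,0.5,0.5,1,1,1],
  "delta_pos": [
    [0.009,0.0373,0],
    [0.009,0.0373,0],
    [0.0089,0.0372,0],
    [0,0,0],
    [0,0,-0.025],
    [0,0,-0.024],
    [0,0,0],
    [0,0,0],
    [0,0,0],
    [0,0,0]
  ],
  "yaw": [0,0,0,0,0,0,0,0,0,0]
}}

```text
time: 6.53
ee_pos: [0.54, 0.3004, 0.2486]
tcp_rot: [179.9, -0.0, 76.3]
wrist_force: [3.2, -2.2, -5.1]
opening: 0.0176
grasp_force: 43.0
```

Call:
{"fn": "move_arm", "kwargs": {
  "jaw": [1,1],
  "delta_pos": [
    [0,0,0],
    [0,0,0]
  ],
  "yaw": [0,0]
}}

```text
time: 6.7
ee_pos: [0.54, 0.3004, 0.2486]
tcp_rot: [179.9, -0.0, 76.3]
wrist_force: [4.2, -3.6, -2.2]
opening: 0.0173
grasp_force: 43.3
```

Call:
{"fn": "move_arm", "kwargs": {
  "jaw": [1,1,1,1,1,1,1],
  "delta_pos": [
    [-0.0035,-0.0146,0],
    [-0.0035,-0.0146,0],
    [-0.0035,-0.0146,0],
    [-0.0035,-0.0146,0],
    [-0.0035,-0.0146,0],
    [-0.0006,-0.0025,0],
    [0,0,0]
  ],
  "yaw": [0,0,0,0,0,0,0]
}}

```text
time: 7.28
ee_pos: [0.522, 0.2257, 0.2486]
tcp_rot: [179.9, -0.3, 76.4]
wrist_force: [6.8, 10.1, -6.6]
opening: 0.0174
grasp_force: 42.4
```

Call:
{"fn": "move_arm", "kwargs": {
  "jaw": [1],
  "delta_pos": [
    [0,0,0]
  ],
  "yaw": [0]
}}

```text
time: 7.37
ee_pos: [0.5221, 0.226, 0.2486]
tcp_rot: [179.9, -0.2, 76.4]
wrist_force: [7.0, 7.7, -5.4]
opening: 0.0176
grasp_force: 42.5
```

Call:
{"fn": "move_arm", "kwargs": {
  "jaw": [1,1,0.5,0.5,0.5,0.5,0.5],
  "delta_pos": [
    [-0.0005,-0.002,0],
    [0,0,0],
    [0,0,0],
    [0,0,0],
    [0,0,0.03],
    [0,0,0.03],
    [0,0,0]
  ],
  "yaw": [0,0,0,0,0,0,0]
}}

```text
time: 7.95
ee_pos: [0.5215, 0.2234, 0.3143]
tcp_rot: [179.6, -0.3, 76.4]
wrist_force: [0.9, 0.6, 1.2]
opening: 0.043
grasp_force: 0.0
```

Run:
```python
from h import *
print(bot.get_obs()["ee_pos"],bot.get_obs()["tcp_rot"])
m=camera_model("wrist"); im=camera("wrist")
for k in ["valve_grip","lock_tab"]: 
  for d in pinpoint("wrist",k)[:2]: print(k,d["xy"],d["confidence"],plane("wrist",d["xy"],.09 if k[0]=="l" else .077,m))
b=cv2.resize(im[40:260,120:390,::-1],(736,600),interpolation=cv2.INTER_CUBIC)
cv2.imwrite("pics/w4c.png",cv2.convertScaleAbs(b,alpha=1,beta=30))
```

```text
[0.52149019 0.22340776 0.31429608] [179.64174657  -0.2769338   76.3600112 ]
valve_grip [255.5, 254.7] 0.67 [0.51324388 0.18855417 0.077     ]
lock_tab [256.2, 217.1] 0.71 [0.52262553 0.22530996 0.09      ]
```

View pics/w4c.png

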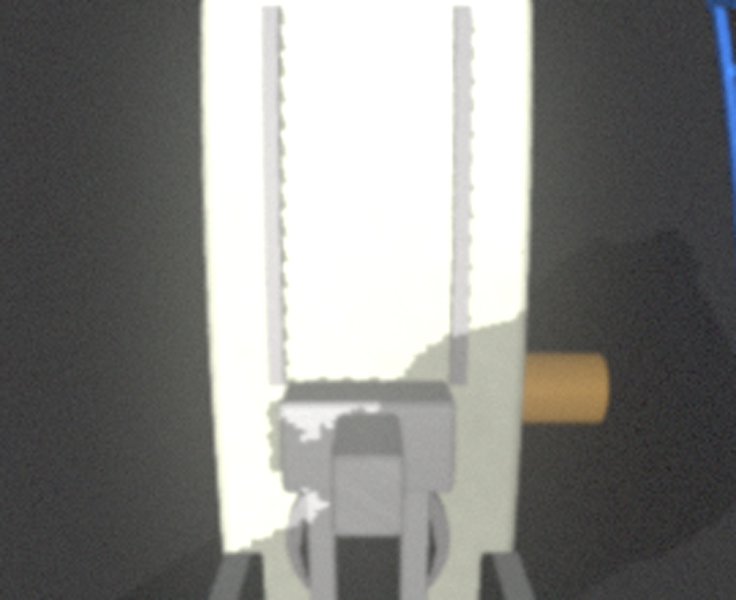

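```bash
python3 -c "
from h import *
print(bot.get_obs()['q'])"
```

```text
[2.31878561e+01 6.36994732e+00 9.11393249e-01 8.44857459e+01
 5.01018589e-03 1.26830249e+02]
```

Call:
{"fn": "move_arm", "kwargs": {
  "jaw": [0.3,0.3,0.3,0.3,0.3,0.3,0.3,0.3,0.3,0.3],
  "delta_pos": [
    [-0.003,-0.037,0.006],
    [-0.003,-0.037,0.005],
    [-0.003,-0.037,0.005],
    [-0.003,-0.037,0.005],
    [-0.003,-0.037,0.005],
    [-0.003,-0.037,0.005],
    [-0.003,-0.037,0.005],
    [-0.003,-0.037,0.005],
    [-0.003,-0.037,0.005],
    [-0.003,-0.037,0.005]
  ],
  "yaw": [0.1,0.1,0.1,0.1,0.1,0.1,0.1,0.1,0.1,0.1]
}}

```text
time: 8.93
ee_pos: [0.4901, -0.1484, 0.3579]
tcp_rot: [-180.0, -0.1, 133.9]
wrist_force: [0.8, -0.2, -0.5]
opening: 0.0598
grasp_force: 0.0
```

Call:
{"fn": "move_arm", "kwargs": {
  "jaw": [0.3,0.3,0.3,0.3,0.3,0.3,0.3],
  "delta_pos": [
    [0,0,0],
    [0,0,0],
    [0,0,0],
    [0,0,0],
    [0,0,0],
    [0,0,0],
    [0,0,0]
  ],
  "yaw": [0.11,0.11,0.11,0.11,0.11,0,0]
}}

```text
time: 9.52
ee_pos: [0.4908, -0.1467, 0.3578]
tcp_rot: [180.0, -0.1, 165.0]
wrist_force: [0.4, 1.3, -0.5]
opening: 0.0599
grasp_force: 0.0
```

Run:
```python
from h import *
import pickle
print(bot.get_obs()["ee_pos"],bot.get_obs()["tcp_rot"],bot.get_obs()["time"])
m=camera_model("wrist"); im=camera("wrist"); pickle.dump(m,open("m5.pkl","wb"))
z={"rest_left":.012,"rest_right":.012,"cell_a_mid":.042,"rest":0,"nozzle":.14,"stand":0}
for k in z:
  for d in pinpoint("wrist",k)[:4]: print(k,np.round(d["xy"],1),round(d["confidence"],2),np.round(plane("wrist",d["xy"],z[k],m),4))
cv2.imwrite("pics/w5.png",cv2.convertScaleAbs(im[:,:,::-1],alpha=1,beta=20))
```

```text
[ 0.49080014 -0.14669933  0.35779295] [ 1.79995243e+02 -8.82731079e-02  1.64971128e+02] 9.5167
rest_left [158.8 222.2] 0.5 [ 0.5138 -0.2739  0.012 ]
rest_right [163.7 213.4] 0.56 [ 0.5046 -0.2636  0.012 ]
cell_a_mid [168.7  81.9] 0.95 [ 0.3681 -0.2013  0.042 ]
cell_a_mid [223.8 295.8] 0.94 [ 0.6141 -0.2197  0.042 ]
cell_a_mid [163.  224.2] 0.68 [ 0.5074 -0.2559  0.042 ]
rest [211.5 188.6] 0.92 [ 0.4937 -0.2011  0.    ]
nozzle [464.6 300.6] 0.65 [0.6308 0.0311 0.14  ]
stand [399.6 281.7] 0.7 [0.6973 0.0149 0.    ]
```

View pics/w5.png

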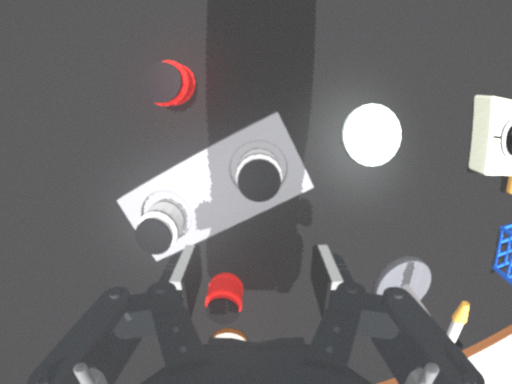

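Run:
```python
from h import *
import pickle; m=pickle.load(open("m5.pkl","rb")); f=lambda u,v,z:plane("wrist",(u,v),z,m)
print("capL",f(259,180,.072),"capR",f(157,234,.072))
C=[f(*p,.02) for p in [(118,202),(278,113),(313,187),(158,260)]]
print(np.round(C,4)); c=sum(C)/4; d=(C[1]+C[2]-C[0]-C[3]); y=np.arctan2(-d[0],d[1]); e=np.array([-np.sin(y),np.cos(y)])
print("rest",c,y,"L",c[:2]+.06*e,"R",c[:2]-.06*e,[np.linalg.norm(C[i]-C[i-1]) for i in range(4)])
print("pocketL ring",f(259,172,.02))
S=lambda u,v:("scene",(120+u/2.5,100+v/2.5)); D=lambda u,v:("side",(130+u/2.5,110+v/2.5))
print("capL",tri([S(255,176),D(345,390),("wrist",(259,180),m)]));print("capR",tri([S(157,176),D(475,465),("wrist",(157,234),m)]))
print("mouth",tri([S(364,244),D(365,161),("wrist",(466,303),m)]),"stand",f(402,280,.016), tri([S(340,362),D(416,262),("wrist",(402,280),m)]))
```

```text
capL [ 0.47896588 -0.14075636  0.072     ] capR [ 0.50574135 -0.25249644  0.072     ]
[[ 0.4742 -0.3119  0.02  ]
 [ 0.4286 -0.1067  0.02  ]
 [ 0.5156 -0.0887  0.02  ]
 [ 0.559  -0.2915  0.02  ]]
rest [ 0.49433705 -0.19971676  0.02      ] 0.2148180701255342 L [ 0.48154687 -0.14109585] R [ 0.50712723 -0.25833768] [np.float64(0.08717435382281231), np.float64(0.21027348805425156), np.float64(0.08878471433777342), np.float64(0.20737722026226332)]
pocketL ring [ 0.48422286 -0.14165454  0.02      ]
capL (array([ 0.4801, -0.14  ,  0.0682]), [1.2, 0.5, 1.0])
capR (array([ 0.5077, -0.2557,  0.0683]), [1.6, 2.4, 1.2])
mouth (array([0.6386, 0.0333, 0.1382]), [2.7, 0.8, 2.1]) stand [0.68170577 0.01191958 0.016     ] (array([0.6942, 0.0158, 0.0065]), [1.0, 4.0, 3.5])
```

Call:
{"fn": "move_arm", "kwargs": {
  "jaw": [0.3,0.3,0.3,0.3,0.3,0.3],
  "delta_pos": [
    [-0.0108,0.0062,-0.03],
    [0,0,-0.035],
    [0,0,-0.03],
    [0,0,-0.018],
    [0,0,0],
    [0,0,0]
  ],
  "yaw": [0,0,0,0,0,0],
  "force": 40
}}

```text
time: 10.37
ee_pos: [0.48, -0.1404, 0.2455]
tcp_rot: [180.0, -0.1, 165.2]
wrist_force: [-0.7, 0.5, 0.5]
opening: 0.0596
grasp_force: 0.0
```

```bash
cat > w.py <<'E'
from h import *
F=[];J=[]
for i in range(10):
    camera("wrist"); o=bot.get_obs(); F.append(o["wrist_force"]); J.append(o["joint_efforts"])
print(np.round(np.mean(F,0),3),np.round(np.std(F,0),2),np.round(np.mean(J,0),3),np.std(J,0)[1:3],o["ee_pos"],o["time"],o["opening"])
E
python3 w.py
```

```text
[-0.161  0.     0.162] [0.49 0.76 0.41] [ 4.0000e-03 -4.4064e+01  4.6125e+01 -2.0000e-03 -0.0000e+00  3.0000e-03] [0.61645843 0.79880794] [ 0.48028476 -0.14053999  0.2460356 ] 10.8667 0.05958834010146795
```

Noise is small enough. Grasp the left cell and lift it.

Call:
{"fn": "move_arm", "kwargs": {
  "jaw": [0.3,0.3,0.3,1,1,1,1,1],
  "delta_pos": [
    [0,0,-0.025],
    [0,0,-0.025],
    [0,0,0],
    [0,0,0],
    [0,0,0],
    [0,0,0],
    [0,0,0],
    [0,0,0]
  ],
  "yaw": [0,0,0,0,0,0,0,0]
}}

```text
time: 11.53
ee_pos: [0.4805, -0.1406, 0.1966]
tcp_rot: [-180.0, 0.1, 165.2]
wrist_force: [0.4, -0.4, -1.6]
opening: 0.043
grasp_force: 40.8
```

Call:
{"fn": "move_arm", "kwargs": {
  "jaw": [1,1,1,1,1,1,1],
  "delta_pos": [
    [0,0,0],
    [0,0,0.01],
    [0,0,0.015],
    [0,0,0.015],
    [0,0,0.012],
    [0,0,0],
    [0,0,0]
  ],
  "yaw": [0,0,0,0,0,0,0]
}}

```text
time: 12.12
ee_pos: [0.4804, -0.1406, 0.2485]
tcp_rot: [-180.0, 0.1, 165.2]
wrist_force: [-0.1, -0.6, -1.6]
opening: 0.043
grasp_force: 41.0
```

```bash
python3 w.py; python3 -c "
from h import *
cv2.imwrite('pics/s6.png',camera('side')[:,:,::-1])"
```

```text
[-0.181 -0.097 -1.859] [0.47 0.46 0.46] [-0.0000e+00 -4.5584e+01  4.7715e+01  9.0000e-03 -0.0000e+00  0.0000e+00] [0.40844361 0.47889288] [ 0.48015607 -0.14048713  0.24744529] 12.6167 0.04330645595508394
```

Call:
{"fn": "move_arm", "kwargs": {
  "jaw": [1,1,1,1,1,1,0.3,0.3,0.3,0.3],
  "delta_pos": [
    [0,0,-0.018],
    [0,0,-0.016],
    [0,0,-0.012],
    [0,0,-0.0055],
    [0,0,0],
    [0,0,0],
    [0,0,0],
    [0,0,0],
    [0,0,0],
    [0,0,0]
  ],
  "yaw": [0,0,0,0,0,0,0,0,0,0]
}}

```text
time: 13.5
ee_pos: [0.4803, -0.1405, 0.1964]
tcp_rot: [-180.0, 0.0, 165.2]
wrist_force: [-0.6, 0.7, -0.7]
opening: 0.0597
grasp_force: 0.0
```

Call:
{"fn": "move_arm", "kwargs": {
  "jaw": [0.3,0.3,0.3,0.3,0.3,0.3,0.3,0.3,0.3],
  "delta_pos": [
    [0,0,0.025],
    [0,0,0.03],
    [0,0,0.03],
    [0.009,-0.0383,0],
    [0.009,-0.0383,0],
    [0.009,-0.0384,0],
    [0,0,0],
    [0,0,0],
    [0,0,0]
  ],
  "yaw": [0,0,0,0,0,0,0,0,0]
}}

```text
time: 14.25
ee_pos: [0.507, -0.2554, 0.2809]
tcp_rot: [180.0, -0.1, 165.1]
wrist_force: [-0.0, 0.6, -0.7]
opening: 0.06
grasp_force: 0.0
```

Run:
```python
from h import *
o=bot.get_obs();print(o["ee_pos"],o["tcp_rot"])
m=camera_model("wrist");im=camera("wrist");camera("side");cv2.imwrite("pics/w7.png",im[:,:,::-1])
for n in("wrist","side"):
  for d in pinpoint(n,"cell_a_mid")[:5]: print(n,np.round(d["xy"],1),round(d["confidence"],2),np.round(plane(n,d["xy"],.042,m if n=="wrist" else None),4))
```

```text
[ 0.5070287  -0.25542071  0.28085884] [ 1.79975771e+02 -5.26470211e-02  1.65135926e+02]
wrist [251.3 213.1] 0.98 [ 0.5065 -0.2588  0.042 ]
wrist [276.    9.9] 0.79 [ 0.3665 -0.2037  0.042 ]
wrist [317.6 304.2] 0.59 [ 0.6081 -0.2244  0.042 ]
side [239.5 326.1] 0.75 [ 0.3629 -0.2095  0.042 ]
side [347.1 271.1] 0.47 [ 0.6211 -0.225   0.042 ]
```

Call:
{"fn": "move_arm", "kwargs": {
  "jaw": [0.3,0.3,0.3,0.3,1,1,1,1,1,1],
  "delta_pos": [
    [0,-0.0015,-0.03],
    [0,0,-0.03],
    [0,0,-0.025],
    [0,0,0],
    [0,0,0],
    [0,0,0],
    [0,0,0],
    [0,0,0],
    [0,0,0],
    [0,0,0]
  ],
  "yaw": [0,0,0,0,0,0,0,0,0,0]
}}

```text
time: 15.28
ee_pos: [0.5075, -0.2571, 0.1972]
tcp_rot: [-180.0, 0.1, 165.2]
wrist_force: [-0.2, 0.8, 0.2]
opening: 0.0431
grasp_force: 41.5
```

Call:
{"fn": "move_arm", "kwargs": {
  "jaw": [1,1,1,1,1,1],
  "delta_pos": [
    [0,0,0.01],
    [0,0,0.015],
    [0,0,0.015],
    [0,0,0.012],
    [0,0,0],
    [0,0,0]
  ],
  "yaw": [0,0,0,0,0,0]
}}

```text
time: 15.78
ee_pos: [0.5074, -0.2571, 0.2489]
tcp_rot: [-180.0, 0.1, 165.2]
wrist_force: [0.9, 0.9, -4.9]
opening: 0.0429
grasp_force: 41.5
```

```bash
python3 w.py
```

```text
[ 0.125  0.241 -4.105] [0.47 0.79 0.48] [-3.0000e-03 -5.7428e+01  4.9030e+01  3.0000e-03  1.0000e-03  0.0000e+00] [0.51140424 0.52621777] [ 0.50715145 -0.25697948  0.24787609] 16.2833 0.04280771807515574
```

Call:
{"fn": "move_arm", "kwargs": {
  "jaw": [1,1,1,1,1,1,0.3,0.3,0.3,0.3],
  "delta_pos": [
    [0,0,-0.018],
    [0,0,-0.016],
    [0,0,-0.012],
    [0,0,-0.0055],
    [0,0,0],
    [0,0,0],
    [0,0,0],
    [0,0,0],
    [0,0,0],
    [0,0,0]
  ],
  "yaw": [0,0,0,0,0,0,0,0,0,0]
}}

```text
time: 17.12
ee_pos: [0.5074, -0.2571, 0.197]
tcp_rot: [-180.0, 0.0, 165.2]
wrist_force: [0.7, 0.8, -0.1]
opening: 0.0601
grasp_force: 0.0
```

Call:
{"fn": "move_arm", "kwargs": {
  "jaw": [0.3,0.3,1,1,1,1,1,1,1,1],
  "delta_pos": [
    [0,0,0],
    [0,0,0],
    [0,0,0],
    [0,0,0],
    [0,0,0],
    [0,0,0],
    [0,0,0],
    [0,0,0.015],
    [0,0,0.02],
    [0,0,0.03]
  ],
  "yaw": [0,0,0,0,0,0,0,0,0,0]
}}

```text
time: 17.95
ee_pos: [0.5063, -0.2566, 0.259]
tcp_rot: [179.9, -0.3, 165.2]
wrist_force: [1.2, 0.1, -3.9]
opening: 0.0431
grasp_force: 41.6
```

Call:
{"fn": "move_arm", "kwargs": {
  "jaw": [1,1,1,1,1,1,1,1,1],
  "delta_pos": [
    [0,0,0.03],
    [0,0,0.03],
    [0,0,0.03],
    [0,0,0.03],
    [0,0.03,0],
    [0,0.03,0],
    [0,0.02,0],
    [0,0,0],
    [0,0,0]
  ],
  "yaw": [0,0,0,0,0,0,0,0,0]
}}

```text
time: 18.7
ee_pos: [0.5072, -0.1761, 0.3811]
tcp_rot: [-180.0, -0.1, 165.3]
wrist_force: [0.0, 0.7, -3.5]
opening: 0.0431
grasp_force: 42.0
```

```bash
cat > n.py <<'E'
from h import *
import pickle,sys
o=bot.get_obs();print(o["ee_pos"],o["tcp_rot"],o["opening"])
m=camera_model("wrist");im=camera("wrist");cv2.imwrite(f"pics/n{sys.argv[1]}.png",im[:,:,::-1])
r={"m":m}
for k in("nozzle","stand","cell_a_mid"):
  z={"n":.14,"s":0,"c":.042}[k[0]]
  L=pinpoint("wrist",k); r[k]=L
  for d in L[:4]: print(k,np.round(d["xy"],1),round(d["confidence"],2),np.round(plane("wrist",d["xy"],z,m),4))
pickle.dump(r,open(f"n{sys.argv[1]}.pkl","wb"))
E
python3 n.py 1
```

```text
[ 0.5072325  -0.17610578  0.38110688] [-1.79992344e+02 -5.79355435e-02  1.65278512e+02] 0.04305488462224823
nozzle [475.  266.4] 0.85 [0.6285 0.0298 0.14  ]
stand [409.5 258.7] 0.75 [0.6952 0.0143 0.    ]
cell_a_mid [196.4  57.2] 0.91 [ 0.3654 -0.2023  0.042 ]
cell_a_mid [256.9 275.5] 0.59 [ 0.6269 -0.2065  0.042 ]
```

Call:
{"fn": "move_arm", "kwargs": {
  "jaw": [1,1,1,1,1],
  "delta_pos": [
    [-0.01,0.03,0],
    [-0.01,0.035,0],
    [-0.01,0.035,0],
    [0,0,0],
    [0,0,0]
  ],
  "yaw": [0,0,0,0,0]
}}

```text
time: 19.32
ee_pos: [0.4769, -0.0762, 0.3819]
tcp_rot: [-180.0, 0.0, 165.3]
wrist_force: [-0.4, -1.0, -4.3]
opening: 0.0429
grasp_force: 42.6
```

```bash
python3 n.py 2
python3 - <<'E'
from h import *
import pickle
for k in ("scene","side"):
  cv2.imwrite(f"pics/{k}8.png",camera(k)[:,:,::-1])
  for q in("nozzle","cell_a_mid"):print(k,q,[(np.round(d["xy"],1).tolist(),round(d["confidence"],2)) for d in pinpoint(k,q)[:5]])
a=cv2.imread("pics/n2.png");b=cv2.imread("pics/side8.png")
cv2.imwrite("pics/mix.png",np.vstack([np.hstack([cv2.resize(a[130:330,272:512],(400,333),interpolation=2),cv2.resize(cv2.imread("pics/side0.png")[150:230,240:336],(400,333),interpolation=2)]),np.hstack([cv2.resize(b[200:360,200:440],(400,267)),cv2.resize(cv2.imread("pics/scene0.png")[180:260,220:340],(400,267),interpolation=2)])]))
E
```

```text
[ 0.47692295 -0.07621614  0.38189195] [-1.79998558e+02  2.96554866e-02  1.65271914e+02] 0.04289438205579522
nozzle [477.2 150.8] 0.33 [0.4741 0.1267 0.14  ]
stand [351.5 291.3] 0.65 [ 0.6945  0.0163 -0.    ]
cell_a_mid [256.4 278.5] 0.85 [ 0.602  -0.1086  0.042 ]
cell_a_mid [124.1 113.4] 0.84 [ 0.3673 -0.1976  0.042 ]
scene nozzle []
scene cell_a_mid [([182.1, 207.6], 0.8), ([239.4, 129.1], 0.69), ([213.4, 152.4], 0.55), ([239.6, 137.2], 0.53), ([219.6, 176.6], 0.51)]
side nozzle [([274.6, 176.0], 0.89), ([268.9, 284.0], 0.51)]
side cell_a_mid [([348.6, 271.5], 0.93), ([238.0, 327.8], 0.78), ([253.0, 186.4], 0.63)]
```

View pics/mix.png

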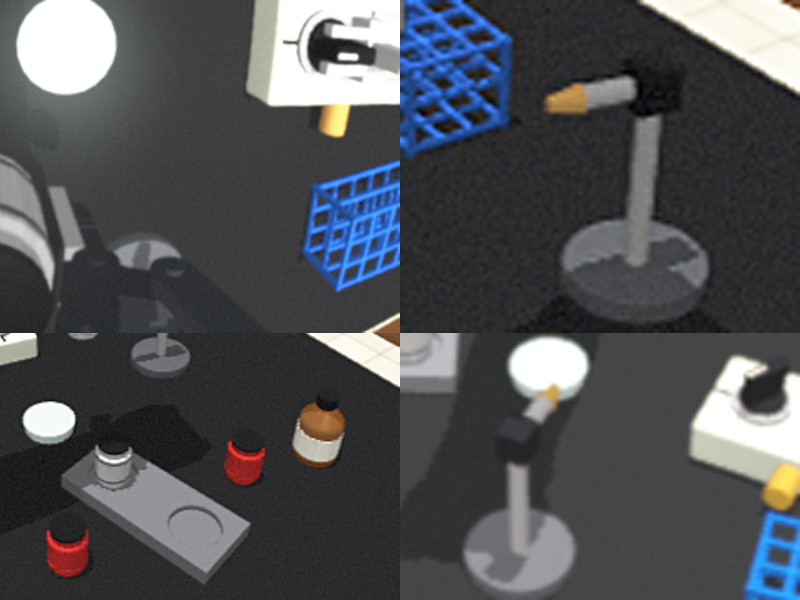

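Run:
```python
from h import *
import pickle
m5=pickle.load(open("m5.pkl","rb"));n1=pickle.load(open("n1.pkl","rb"))["m"]
m0=dict(camera_model("wrist"));
R=np.array([[1,0,-.001],[0,-.948,.319],[-.001,-.319,-.948]]);m0["R"]=R;m0["t"]=-R@np.array([.54914,.08216,.37515])
sc=("scene",(267.1,197.1));sd=("side",(275,174.7));w0=("wrist",(358,166),m0);w5=("wrist",(466,302),m5);w1=("wrist",(475,266.4),n1)
for o in([sc,sd],[sd,w0],[sc,w0],[sc,sd,w0],[sc,sd,w0,w5],[sd,w0,w5,w1]): print("mouth",*tri(o))
for x in(sc,sd,w0,w5,w1): print(plane(*x[:2],.14,*x[2:]))
for x in (("scene",(256,245.1)),("side",(297.1,212.9))): print("base",plane(*x,.016))
print(tri([("scene",(256,245.1)),("side",(297.1,212.9))]), plane("wrist",(370,154),.016,m0))
```

```text
mouth [0.6369 0.0348 0.1378] [0.5, 0.5]
mouth [0.6338 0.031  0.1414] [0.6, 0.6]
mouth [0.6359 0.032  0.1368] [2.2, 2.2]
mouth [0.6358 0.0327 0.1383] [2.2, 1.4, 2.7]
mouth [0.6356 0.0331 0.1386] [2.1, 0.8, 3.0, 1.3]
mouth [0.6328 0.0316 0.1403] [1.0, 2.1, 1.2, 3.2]
[0.6396551  0.03493001 0.14      ]
[0.63452623 0.03268038 0.14      ]
[0.63489103 0.03041357 0.14      ]
[0.63388014 0.03339537 0.14      ]
[0.62854789 0.02981602 0.14      ]
base [0.70220685 0.01859653 0.016     ]
base [0.69673754 0.01133899 0.016     ]
(array([0.7001, 0.0167, 0.0121]), [1.5, 1.5]) [0.69546861 0.01929884 0.016     ]
```

Call:
{"fn": "move_arm", "kwargs": {
  "jaw": [1,1,1,1,1,1,1,1,1,1],
  "delta_pos": [
    [0.01,0.034,0],
    [0.018,0.034,0],
    [0.025,0.03,0],
    [0.025,0.02,0],
    [0.02,0.0057,-0.01],
    [0,0,-0.025],
    [0,0,-0.025],
    [0,0,-0.018],
    [0,0,-0.009],
    [0,0,0]
  ],
  "yaw": [0.007,0,0,0,0,0,0,0,0,0]
}}

```text
time: 20.65
ee_pos: [0.5748, 0.0466, 0.2923]
tcp_rot: [-179.9, -0.2, 165.6]
wrist_force: [0.3, 0.2, -3.8]
opening: 0.0432
grasp_force: 43.1
```

Call:
{"fn": "move_arm", "kwargs": {
  "jaw": [1,1,1,1],
  "delta_pos": [
    [0,0,0],
    [0,0,0],
    [0,0,0],
    [0,0,0]
  ],
  "yaw": [0,0,0,0]
}}

```text
time: 20.98
ee_pos: [0.5754, 0.0466, 0.2961]
tcp_rot: [180.0, 0.1, 165.6]
wrist_force: [0.3, -0.0, -3.5]
opening: 0.0431
grasp_force: 43.1
```

Run:
```python
from h import *
o=bot.get_obs();print(o["ee_pos"],o["tcp_rot"],o["qd"].round(2),o["wrist_force"])
a=camera("scene");b=camera("side")
M=o["ee_pos"]-[0,0,.155]
pa=proj("scene",M);pb=proj("side",M);print(pa,pb)
for n in("scene","side"):
  for q in("cell_a_mid","nozzle","valve_grip","lock_tab"):print(n,q,[(np.round(d["xy"],1).tolist(),round(d["confidence"],2)) for d in pinpoint(n,q)[:5]])
cr=lambda im,p:cv2.resize(im[int(p[1])-50:int(p[1])+50,int(p[0])-65:int(p[0])+65,::-1],(400,308),interpolation=2)
cv2.imwrite("pics/fin.png",np.hstack([cr(a,pa),cr(b,pb)]))
```

```text
[0.57543212 0.04664903 0.29606788] [1.79962893e+02 1.13388012e-01 1.65567958e+02] [ 0.11  0.17 -0.29 -0.23 -0.03  0.02] [ 0.26774658 -0.0256427  -3.46693919]
[276.33743537 181.53323179] [251.05525314 179.39557573]
scene cell_a_mid [([273.5, 182.8], 0.81), ([213.2, 153.5], 0.81)]
scene nozzle [([262.9, 195.1], 0.93)]
scene valve_grip [([327.8, 191.4], 0.7), ([222.2, 180.6], 0.68)]
scene lock_tab [([342.9, 192.2], 0.59), ([185.0, 183.9], 0.4)]
side cell_a_mid [([347.2, 274.3], 0.92), ([251.7, 178.1], 0.54)]
side nozzle [([276.4, 176.0], 0.62)]
side valve_grip [([291.6, 307.7], 0.71), ([195.2, 182.3], 0.61)]
side lock_tab [([190.6, 175.3], 0.79), ([385.2, 270.6], 0.29)]
```

View pics/fin.png

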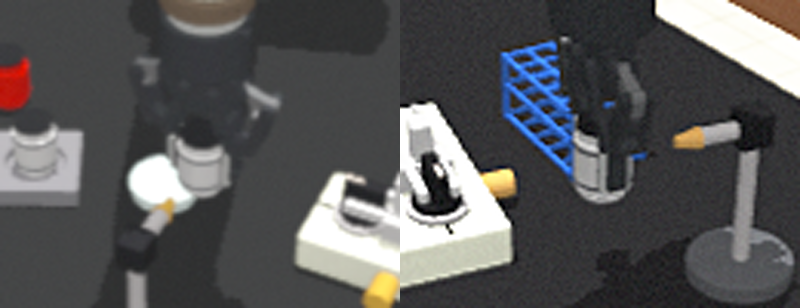

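```bash
python3 -c "
from workcell import bot
print(bot.job_done())"
```

```text
the job is handed in; nothing more can be done
None
```

I turned the knob to the mark and then slid the lock home. The right cell is the heavier (about 430 g against 200 g), and the gripper holds it upright about 4 cm in front of the nozzle mouth; the left cell stands in its pocket, and I handed the job in at about 22 s.

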